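Load and start the rooftop sanitising cabinet

TASK

Washing is done: put every pink scrubber into the cabinet's left, pink-floored bay and every wooden clothespin into its right, tan-floored bay, then press both covers down until they click and stay fully shut. Only once both covers are shut, start the cycle on the panel by pressing the blue key, then the yellow, then the green, each fully down and released before the next. Leave the bowl, the bucket lid and the detergent bottle where they are.

Things in the scene. Friction and masses are not known exactly. Their poses are not given: they have to be found in the camera images.
- cabinet: White plastic medicine-style cabinet, fixed, lying on its back: a tray 170 x 280 x 70 mm (x, y, z), open on top, origin at the centre of its underside, x away from the robot, y left. Walls and floor 5 mm; a 24 mm partition along x in the middle makes two bays, 160 mm (x) by 123 mm (y) inside.
- bay_left (a point): Centre of the floor of the left, pink-floored bay (for scrubbers), at (0, 73.5, 5) mm in the cabinet's frame, axes as the cabinet's. Contents up to 45 mm high clear the shut cover.
- bay_right (a point): Centre of the floor of the right, tan-floored bay (for clothespins), at (0, -73.5, 5) mm in the cabinet's frame, axes as the cabinet's. Contents up to 45 mm high clear the shut cover.
- cover_left (a joint): White flat cover over the left (pink) bay, 170 x 137 x 6 mm, pink stripe near its free edge, hinged on the cabinet's left top edge. 0 = shut, 1.57 = upright, 1.95 = limit; starts at 1.6 to 1.85. Stays where left (0.1 N m friction). A sprung catch on the partition stops it ajar at about 0.1 rad; pressed near the free edge with 10 to 12 N it snaps to 0 and is held. Shut: under 0.035 rad.
- cover_left_edge (a point): Middle of the left cover's free edge, on its outer face (the top face when shut), 137 mm from the hinge line; moves with the cover. Its axes are the cover's: when shut they equal the cabinet's axes.
- cover_left_hinge (a point): Middle of the left cover's hinge line, which runs along the cabinet's x axis, at (0, +140, 70) mm in the cabinet's frame.
- cover_right (a joint): White flat cover over the right (tan) bay, 170 x 137 x 6 mm, tan stripe near its free edge, hinged on the cabinet's right top edge. 0 = shut, 1.57 = upright, 1.95 = limit; starts at 1.6 to 1.85. Stays where left (0.1 N m friction). A sprung catch on the partition stops it ajar at about 0.1 rad; pressed near the free edge with 10 to 12 N it snaps to 0 and is held. Shut: under 0.035 rad.
- cover_right_edge (a point): Middle of the right cover's free edge, on its outer face (the top face when shut), 137 mm from the hinge line; moves with the cover. Its axes are the cover's: when shut they equal the cabinet's axes.
- cover_right_hinge (a point): Middle of the right cover's hinge line, which runs along the cabinet's x axis, at (0, -140, 70) mm in the cabinet's frame.
- scrubber1: Pink scrubbing brush: block 80 x 46 mm (along its x, y), 18 mm high, with a straight raised grip on top, 66 mm long (along x), 20 mm wide (along y), from 18 to 42 mm above the underside. 60 to 110 g. Origin: centre of the underside, z up. May be absent.
- scrubber2: Pink scrubbing brush: block 80 x 46 mm (along its x, y), 18 mm high, with a straight raised grip on top, 66 mm long (along x), 20 mm wide (along y), from 18 to 42 mm above the underside. 60 to 110 g. Origin: centre of the underside, z up. May be absent.
- clothespin1: Large wooden clothespin lying flat, 90 x 20 x 16 mm (along its x, y, z), steel spring in the middle; solid to the touch. 20 to 40 g. Origin: centre of the underside. May be absent.
- clothespin2: Large wooden clothespin lying flat, 90 x 20 x 16 mm (along its x, y, z), steel spring in the middle; solid to the touch. 20 to 40 g. Origin: centre of the underside. May be absent.
- clothespin3: Large wooden clothespin lying flat, 90 x 20 x 16 mm (along its x, y, z), steel spring in the middle; solid to the touch. 20 to 40 g. Origin: centre of the underside. May be absent.
- panel: The cabinet's control panel, fixed grey plate 100 x 220 x 30 mm (x, y, z), on the slab to the right of the cabinet, origin at the centre of its underside.
- key_blue (a joint): Blue round push key, cap radius 18 mm, in a black housing on the panel. Joint value: 0 up, 0.006 m fully down, spring return, full travel takes 5 N; counts as pressed beyond 0.0038 m for 0.1 s.
- key_blue_top (a point): Centre of the top of the blue key's cap (moves with it). The three keys stand in a row 66 mm apart, in any order.
- key_yellow (a joint): Yellow round push key, cap radius 18 mm, in a black housing on the panel. Joint value: 0 up, 0.006 m fully down, spring return, full travel takes 5 N; counts as pressed beyond 0.0038 m for 0.1 s.
- key_yellow_top (a point): Centre of the top of the yellow key's cap (moves with it). The three keys stand in a row 66 mm apart, in any order.
- key_green (a joint): Green round push key, cap radius 18 mm, in a black housing on the panel. Joint value: 0 up, 0.006 m fully down, spring return, full travel takes 5 N; counts as pressed beyond 0.0038 m for 0.1 s.
- key_green_top (a point): Centre of the top of the green key's cap (moves with it). The three keys stand in a row 66 mm apart, in any order.
- bowl: Bystander: white ceramic bowl, 130 mm across, 55 mm high. Origin: centre of the underside.
- bucket_lid: Bystander: grey round bucket lid, 220 mm across, about 18 mm high, lying flat. Origin: centre of the underside.
- detergent: Bystander: detergent bottle, 70 mm across, 190 mm high. Origin: centre of the underside.

How it is judged (in metres and radians):
On the way, in this order (a step that is already met when the one before it is completed fails the run):
1. all scrubbers lie in the left bay and all clothespins in the right bay (x of scrubber1 in the frame of cabinet between -0.082 and 0.082 m and z of each of scrubber1, scrubber2, clothespin1, clothespin2, clothespin3 in the frame of cabinet below 0.05 m and y of scrubber1 in the frame of cabinet between 0.01 and 0.138 m and x of scrubber2 in the frame of cabinet between -0.082 and 0.082 m and y of scrubber2 in the frame of cabinet between 0.01 and 0.138 m and x of clothespin1 in the frame of cabinet between -0.082 and 0.082 m and y of clothespin1 in the frame of cabinet between -0.138 and -0.01 m and x of clothespin2 in the frame of cabinet between -0.082 and 0.082 m and y of clothespin2 in the frame of cabinet between -0.138 and -0.01 m and x of clothespin3 in the frame of cabinet between -0.082 and 0.082 m and y of clothespin3 in the frame of cabinet between -0.138 and -0.01 m), for 0.2 s.
2. both covers are snapped shut (value of joint each of cover_left, cover_right below 0.035 rad), for 0.3 s.
3. the blue key is pressed down, the other keys up, both covers shut (all of step 2 and value of joint key_blue above 0.0038 m and value of joint each of key_yellow, key_green below 0.002 m), for 0.1 s.
4. the yellow key is pressed down, the other keys up, both covers shut (all of step 2 and value of joint key_yellow above 0.0038 m and value of joint each of key_blue, key_green below 0.002 m), for 0.1 s.
5. the green key is pressed down, the other keys up, both covers shut (all of step 2 and value of joint key_green above 0.0038 m and value of joint each of key_blue, key_yellow below 0.002 m), for 0.1 s.
At the end, for the whole second after the job is handed in: Every scrubber present is inside the left bay and every clothespin present inside the right bay (origin within the bay's walls, less than 50 mm above the cabinet's underside); both covers are held shut under 0.035 rad; all keys are up again (under 2 mm) (all of step 1 and all of step 2 and value of joint each of key_blue, key_yellow, key_green below 0.002 m); the robot touches nothing.
It fails at once if a key is pressed while a cover is not shut (value of joint any of key_blue, key_yellow, key_green above 0.003 m and value of joint any of cover_left, cover_right above 0.06 rad).
It fails at once if two keys are pressed at once (value of joint each of key_blue, key_yellow above 0.003 m or value of joint each of key_blue, key_green above 0.003 m or value of joint each of key_yellow, key_green above 0.003 m).
It fails at once if a bystander is moved more than 40 mm (distance of any of bowl, bucket_lid, detergent from where it was at the start of the episode above 0.04 m).
Of scrubber1, scrubber2 only 1 to 2 are there at a start; the rules pass over those that are not, and their reading is None.
Of clothespin1, clothespin2, clothespin3 only 2 to 3 are there at a start; the rules pass over those that are not, and their reading is None.
At some moment in a run one of clothespin1, clothespin2, clothespin3 may be knocked a few centimetres aside while the robot is not near it.
It also fails if it takes over 210 s, if anything falls off the work surface, if the arm or the gripper's body presses on something with over 40 N, if the wrist force passes 120 N, or if a joint passes its speed limit or range.

ROBOT

A 6-joint arm with a two-finger parallel gripper is mounted at the origin on the work surface. World frame = base frame: x ahead of the robot, y to its left, z up, the work surface at z = 0. Lengths are in mm, angles in rad, forces in N, time in s.
With the tool pointing down it reaches from about 350 to 725 mm from the base axis. Payload 4.3 kg.
Tool frame: the origin (TCP) lies midway between the tips of the shut fingers; the grasp point (between the pads) lies 19 mm behind it; z points along the fingers, y is the direction in which the jaws open and shut (so a half turn about z gives the same grasp; the last joint's range is limited). The gripper opens to 85 mm and grips with 20 to 120 N. Pads are 22 mm wide; open, the fingers measure 114 mm over their backs; the gripper's body (76 mm by 85 mm) begins 54 mm behind the grasp point. The pads swing forward as they close: fully open they stand 13 mm farther back than shut.
Start: joints at [-1.456, 0.377, 0.081, 1.274, 0, 1.46], TCP at [128.182, -560.568, 231.329] pointing down, gripper open.
Joint ranges: [-2.72, 2.72], [-0.84, 1.66], [-1.02, 1.22], [-1.77, 2.12], [-1.37, 1.28], [-3.14, 3.14]. Speed limits (rad/s): [2.57, 2.57, 3.14, 3.14, 3.14, 3.14].

INTERFACE

Orientations are given as a unit quaternion [x, y, z, w].
In Python, from rig import robot gives the robot as it stands. The module is installed in compiled form; this text tells all that it offers. Calls block until the motion is done:
- robot.move_pose(position, orientation): joint-space move of the TCP to a pose.
- robot.move_straight(position, max_speed=150, frame=None): straight line of the TCP; frame=None keeps the orientation; max_speed is the mean speed in mm/s.
- robot.movej(angles): joint-space move.
- robot.command_gripper(opening, grip_force=None): finger opening in mm; grip_force is the grip in N (None keeps the last); returns when the fingers have stopped.
- robot.pause(seconds).
- robot.inverse_kinematics(position, orientation): joint angles nearest the present ones, or None.
- robot.snapshot(name): name is "scene" or "side" or "wrist"; returns (picture, depth): 480x640x3 uint8, red, green, blue; 480x640 float32, mm along the optical axis (not along the pixel's ray), 0 where there is no reading.
- robot.camera_params(name): a dict with "fovy" (degrees; the focal length in pixels is half the picture's height over the tangent of half this angle, whatever the lens; pixels are square), "cx", "cy" (the principal point, pixels), "distortion" ([k1, k2, p1, p2, k3] as OpenCV has them; the pictures are not rectified), "eye" and "rotation" of the camera in the world. Camera axes: x right, y down, z forward; pixel columns grow to the right and rows downward; lengths in mm; the calibration is good to about 2 mm. A picture is of the moment at which its call begins: read the wrist's pose just before it. camera_params takes no time and is no camera call; for the wrist camera it gives the pose at the moment of the call.
A pose or a line that the arm cannot do raises robot.MotionError and nothing moves.
- robot.sign_off(): hands the job in, once; it reports no verdict.
Readings, each from a call of its own:
- robot.current_t(): time.
- robot.current_qpos(): joint angles.
- robot.current_qvel(): joint speeds.
- robot.current_tau(): joint torques, N m.
- robot.current_tool_pos(): TCP position.
- robot.current_ee_rot(): TCP orientation.
- robot.current_wrist_force(): force on the tool from outside, world axes, zero at the start.
- robot.current_torque(): the same for the moment, N m.
- robot.current_finger_gap(): finger opening in mm.
Only numpy, scipy, OpenCV 4.12 (cv2) and the standard library are available. Lean on these libraries where they do the work, as an engineer would, in place of code of your own. Each camera call takes 0.05 s, during which the arm holds its last target.

## Working session

There is one attempt and no reset: what is moved stays moved. The work goes in short steps, each a Python script; the robot and the scene stay as the last script left them, time stands still between calls to the robot, and variables do not carry over. Pictures are saved under pics/ and viewed, and the job is handed in when it is done.

```bash
ls; mkdir -p pics
python3 - <<'E'
from rig import robot
import cv2
for n in ("scene","side","wrist"):
    p=robot.camera_params(n); print(n,p)
    im,d=robot.snapshot(n); cv2.imwrite(f"pics/{n}0.png",im[:,:,::-1]); print((d>0).mean())
print(robot.current_t(),robot.current_tool_pos(),robot.current_ee_rot(),robot.current_finger_gap())
E
```

```text
pics
scene {'fovy': 51.8356297814371, 'cx': 310.89352553768083, 'cy': 242.74255770980167, 'distortion': array([0.03481742, 0.        , 0.        , 0.        , 0.        ]), 'eye': array([ 962.23990684, -602.50551338,  799.71200936]), 'rotation': array([ 0.87181595,  0.30722601, -0.1204664 , -0.36199031])}
0.9959407552083334
side {'fovy': 50.22904583914769, 'cx': 320.48462076287836, 'cy': 239.7878044155951, 'distortion': array([-0.02936006,  0.        ,  0.        ,  0.        ,  0.        ]), 'eye': array([ 326.90467073, -790.04811726,  802.45976222]), 'rotation': array([ 0.90701139, -0.12669671,  0.04390611, -0.39918733])}
0.9938802083333333
wrist {'fovy': 63.17198693553145, 'cx': 313.62374776592185, 'cy': 235.18402776219415, 'distortion': array([-0.07386366,  0.        ,  0.        ,  0.        ,  0.        ]), 'eye': array([ 195.83161104, -542.89263808,  372.44665646]), 'rotation': array([ 0.77483395, -0.61685928, -0.08647355,  0.10788561])}
0.9959244791666667
0.15 [ 128.11973207 -560.02958774  230.57774606] [ 9.93691970e-01  1.12141255e-01  1.07862855e-05 -7.79929454e-04] 85.40422085731603
```

View pics/scene0.png

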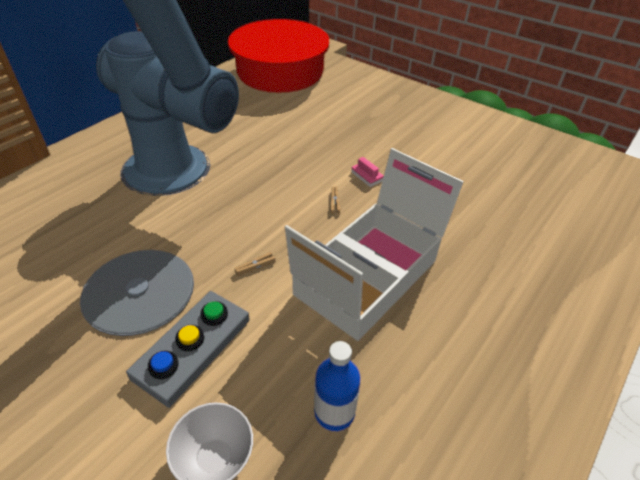

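View pics/side0.png

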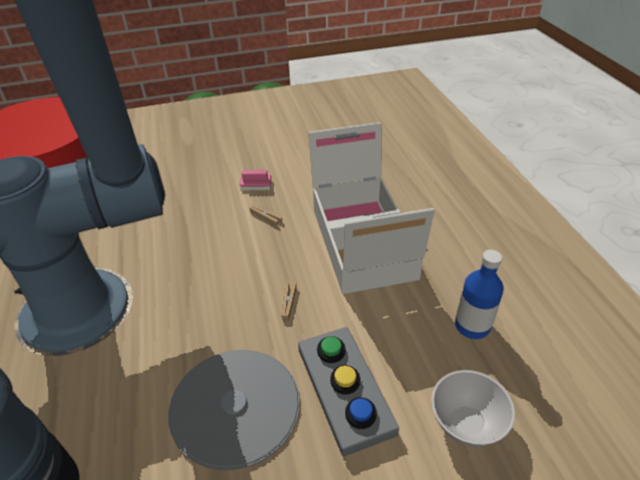

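View pics/wrist0.png

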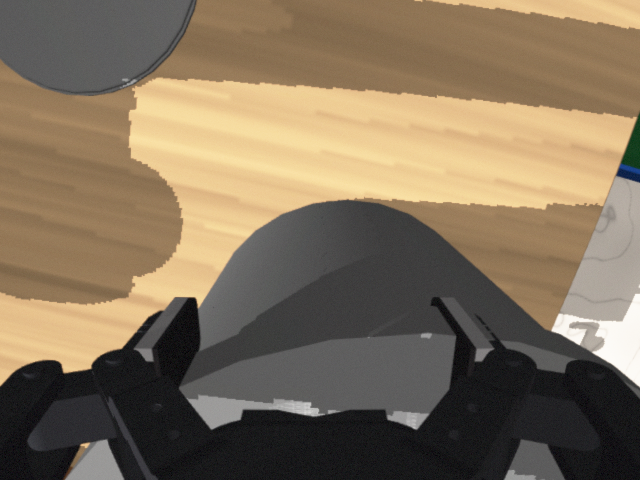

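Both fixed views show one scrubber (scene ~(367,172)), two clothespins (334,200) and (255,265), the cabinet with both covers open, and the keys running green, yellow, blue from far to near. The wrist view shows only table and lid. Next I'll measure.

```bash
cat > h.py <<'E'
from rig import robot
import numpy as np, cv2
from scipy.spatial.transform import Rotation as R
def cam(n):
    p=robot.camera_params(n); f=240/np.tan(np.radians(p["fovy"]/2))
    K=np.array([[f,0,p["cx"]],[0,f,p["cy"]],[0,0,1]])
    return K,np.array(p["distortion"]),np.array(p["eye"]),R.from_quat(p["rotation"]).as_matrix()
def shot(n,save=None):
    c=cam(n); im,d=robot.snapshot(n)
    if save: cv2.imwrite(f"pics/{save}.png",im[:,:,::-1])
    return c,im,d
def rays(c,uv):
    uv=np.asarray(uv,float).reshape(-1,1,2)
    q=cv2.undistortPoints(uv,c[0],c[1]).reshape(-1,2)
    return np.c_[q,np.ones(len(q))]@c[3].T
def onz(c,uv,z):
    r=rays(c,uv); return c[2]+r*((z-c[2][2])/r[:,2])[:,None]
def proj(c,P):
    q=(np.asarray(P,float).reshape(-1,3)-c[2])@c[3]
    return cv2.projectPoints(q.reshape(-1,1,3),np.zeros(3),np.zeros(3),c[0],c[1])[0].reshape(-1,2)
def cloud(c,d):
    v,u=np.mgrid[:480,:640]; r=rays(c,np.stack([u,v],-1).reshape(-1,2))
    return (c[2]+r*d.reshape(-1,1)).reshape(480,640,3)
def down(yaw): # jaw axis (tool y) ; quaternion with tool z down, tool x at yaw
    return R.from_matrix(np.array([[np.cos(yaw),np.sin(yaw),0],[np.sin(yaw),-np.cos(yaw),0],[0,0,-1]])).as_quat()
E
python3 - <<'E'
from h import *
np.set_printoptions(precision=1,suppress=True)
for n in ("scene","side"):
    c,im,d=shot(n); P=cloud(c,d); hsv=cv2.cvtColor(im,cv2.COLOR_RGB2HSV)
    np.savez(f"{n}.npz",P=P,im=im)
    z=P[...,2]; print(n,"table z",np.median(z[(abs(z)<15)]))
    inr=(P[...,0]>200)&(P[...,0]<800)&(abs(P[...,1])<450)
    H,S,V=cv2.split(hsv)
    for nm,m in dict(pink=(H>160)&(S>110),blue=(H>105)&(H<125)&(S>150),yel=(H>20)&(H<32)&(S>200)&(V>120),green=(H>50)&(H<80)&(S>120)).items():
        k,l,st,ce=cv2.connectedComponentsWithStats((m&inr).astype(np.uint8))
        for i in range(1,k):
            if st[i,4]>40:
                q=P[l==i]; print(nm,st[i,4],ce[i],np.median(q,0),q.min(0),q.max(0))
    # anything 8..40mm high
    m=(inr&(z>7)).astype(np.uint8)
    k,l,st,ce=cv2.connectedComponentsWithStats(m)
    for i in range(1,k):
        if st[i,4]>60:
            q=P[l==i]; print("obj",st[i,4],ce[i],q.min(0),q.max(0))
    s=np.zeros(3);
E
python3 - <<'E'
import cv2
a=cv2.imread('pics/scene0.png')[140:360,220:480]; b=cv2.imread('pics/side0.png')[110:330,230:490]
cv2.imwrite('pics/z0.png',cv2.resize(cv2.vconcat([a,b]),None,fx=1.36*1,fy=1.36,interpolation=cv2.INTER_CUBIC))
E
```

```text
scene table z 1.0517187488699165
pink 405 [367.1 170.2] [441.9 301.4  25.8] [393.8 276.2  12.5] [476.  325.3  46.6]
pink 320 [423.3 177.3] [652.4 179.7 177.1] [568.5 173.8 169.2] [706.1 188.  187.9]
pink 1046 [389.9 248.5] [628.1 117.7   7.4] [560.9  85.5   1.6] [688.2 150.7  12.7]
blue 398 [161.4 361.6] [ 486.1 -400.4   51.3] [ 459.1 -417.7   38.9] [ 502.2 -376.8   56.3]
blue 1530 [336.9 382.7] [ 769.3 -282.9  129.8] [ 728.4 -303.4   91.5] [ 793.3 -239.4  169.9]
blue 119 [332.6 425.7] [ 775.7 -295.7   15. ] [ 742.7 -302.2    4.6] [ 792.3 -270.6   24.2]
yel 287 [188.3 334. ] [ 479.5 -334.4   51.6] [ 455.1 -350.9   41.9] [ 494.6 -315.2   55.7]
green 307 [213.  310.4] [ 475.4 -270.4   52. ] [ 451.4 -286.6   40.6] [ 490.1 -245.1   56.1]
obj 5716 [191.6  66.1] [ 200.  -112.4  195.4] [241.   90.9 497.4]
obj 16336 [375.3 243.3] [ 389.6 -143.4    7. ] [723.7 329.2 209.5]
obj 179 [334.4 199.1] [400.5 129.7   7.6] [467.6 210.   21.3]
obj 6893 [138.1 292.7] [ 200.1 -419.5    7. ] [ 399.3 -196.9   22.7]
obj 375 [254.8 262.8] [ 404.2 -154.2    7. ] [451.9 -63.5  21.8]
obj 6461 [187.5 347.7] [ 41
[... 729 characters left out ...]
   55.8]
green 328 [331.  346.3] [ 471.4 -273.3   52.4] [ 454.5 -288.3   40.9] [ 491.8 -252.8   56.4]
obj 6157 [111.6  98.6] [ 200.  -171.1  210.3] [239.9  51.5 633.9]
obj 13161 [363.4 210.4] [ 537.9 -144.8    7. ] [722.6 193.9 209.9]
obj 528 [254.7 178.8] [390.5 275.6   7.1] [476.2 337.6  47.2]
obj 271 [265.6 213.9] [400.  127.4   7.2] [467.8 208.9  22.3]
obj 2795 [480.4 297.7] [ 722.2 -305.1    7.1] [ 790.6 -240.   194.4]
obj 314 [287.7 299.6] [ 405.1 -155.7    7.1] [451.1 -67.5  20.9]
obj 7205 [347.1 391. ] [ 418.8 -448.8    7. ] [ 537.7 -221.2   57.3]
obj 11337 [236.9 408.4] [ 200.  -423.8    7. ] [ 398.4 -199.6   22.1]
obj 2669 [466.4 394.6] [ 590.4 -450.     7. ] [ 720.1 -382.7   59.7]
```

View pics/z0.png

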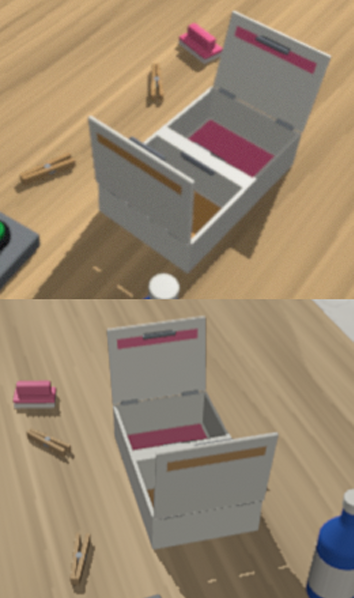

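Run:
```python
from h import *
np.set_printoptions(precision=2,suppress=True)
c=cam("wrist"); Rt=R.from_quat(robot.current_ee_rot()).as_matrix()
print("cam in tool",Rt.T@(c[2]-robot.current_tool_pos()),Rt.T@c[3])
def go(p,yaw):
    for y in (yaw,):
        q=robot.inverse_kinematics(p,down(y)); print(p,y,q)
    return q
for p,y in [((450,100,380),0),((450,250,350),0.5),((500,50,400),0),((380,180,400),0.3),((550,0,350),0)]: go(p,y)
```

```text
cam in tool [  69.83   -1.78 -141.96] [[ 0.   -0.96 -0.27]
 [ 1.    0.    0.  ]
 [-0.   -0.27  0.96]]
(450, 100, 380) 0 [ 0.08  0.15  0.16  1.58  0.   -3.06]
(450, 250, 350) 0.5 [0.38 0.25 0.21 1.53 0.   3.03]
(500, 50, 400) 0 [-0.03  0.25  0.34  1.66  0.    3.11]
(380, 180, 400) 0.3 [0.29 0.07 0.13 1.62 0.   3.13]
(550, 0, 350) 0 [-0.12  0.33  0.32  1.56  0.    3.03]
```

Run:
```python
from h import *
t=robot.current_tool_pos(); robot.move_straight([t[0],t[1],380])
robot.move_pose([430,50,400],down(np.pi)); c,im,d=shot("wrist","w1"); P=cloud(c,d); np.savez("w1.npz",P=P,im=im)
robot.move_pose([420,250,400],down(np.pi)); c,im,d=shot("wrist","w2"); P=cloud(c,d); np.savez("w2.npz",P=P,im=im)
print(robot.current_t())
```

```text
4.725
```

View pics/w1.png

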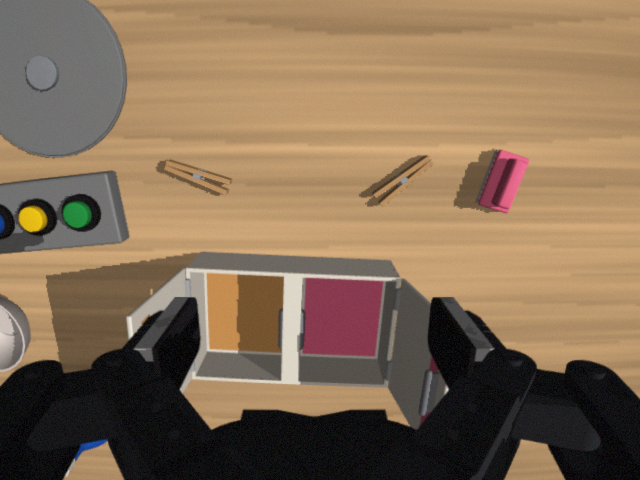

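View pics/w2.png

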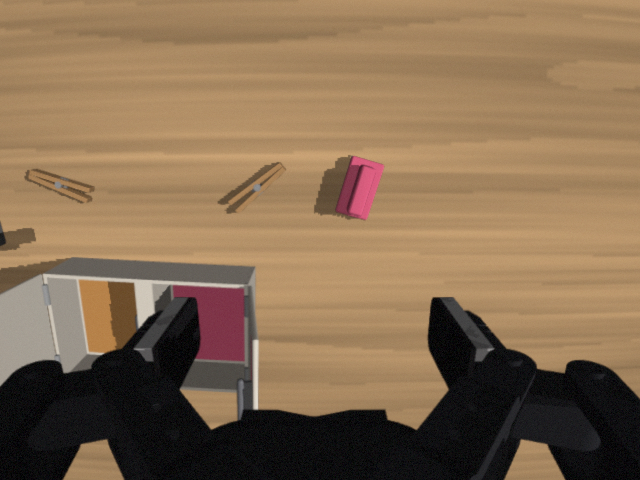

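The wrist views show cabinet, scrubber (w2 360,187) and the two pins at (255,187) and (60,185); nothing else left of the cabinet. I'll check the small tan sliver at side (427,250), and measure poses.

Run:
```python
from h import *
np.set_printoptions(precision=1,suppress=True)
cs=cam("side"); cc=cam("scene")
p=onz(cs,[[427,250]],8); print("sliver",p, proj(cc,p)); S=np.load("side.npz"); print(S["P"][248:253,424:431].reshape(-1,3)[::5])
print(S["im"][250,420:434].tolist())
# pins: components from wrist views
for n in ("w1","w2"):
    D=np.load(n+".npz"); P,im=D["P"],D["im"]; z=P[...,2]
    print(n,"table",np.median(z[(abs(z)<15)]))
    m=((z>7)&(z<60)&(P[...,0]<500)&(P[...,1]>-180)); 
    k,l,st,ce=cv2.connectedComponentsWithStats(m.astype(np.uint8))
    for i in range(1,k):
        if 100<st[i,4]<20000:
            q=P[l==i]; h=q[:,2]; r=cv2.minAreaRect(q[:,:2].astype(np.float32)); print(ce[i],st[i,4],"rect",r,np.percentile(h,95))
            if h.max()>30:
                g=q[h>36]; print("   grip",cv2.minAreaRect(g[:,:2].astype(np.float32)))
# cabinet: rim points at z 62..76
Q=[]
for n in ("w1","w2","scene","side"):
    P=np.load(n+".npz")["P"]; m=(abs(P[...,2]-70)<4)&(P[...,0]>500)&(P[...,0]<750)&(abs(P[...,1])<170)
    q=P[m]; print(n,len(q),q.min(0),q.max(0),cv2.minAreaRect(q[:,:2].astype(np.float32)))
    h=P[(P[...,2]>150)&(P[...,0]>500)&(P[...,0]<750)&(abs(P[...,1])<230)&(P[...,2]<220)]
    for s in (1,-1):
        a=h[h[:,1]*s>30]; 
        if len(a)>30: print("  cover",s,len(a),a.min(0),a.max(0),a[a[:,2]>np.percentile(a[:,2],95)].mean(0))
```

```text
sliver [[757.7 -54.6   8. ]] [[399.8 328.6]]
[[ 703.  -135.3  102.7]
 [ 768.   -44.3    1.9]
 [ 762.2  -46.2    2.2]
 [ 707.8 -132.1   92.9]
 [ 768.4  -49.3    0.2]
 [ 762.5  -51.3    0.5]
 [ 756.3  -54.1    1.7]]
[[124, 123, 117], [124, 123, 116], [122, 122, 115], [123, 123, 116], [122, 122, 116], [118, 115, 107], [113, 101, 83], [124, 107, 83], [146, 128, 100], [165, 144, 116], [168, 148, 118], [168, 149, 118], [168, 149, 118], [168, 148, 118]]
w1 table -0.5481828490876524
[502.7 180.9] 1937 rect ((433.3318786621094, 310.7420349121094), (46.33564376831055, 79.70346069335938), 74.28462982177734) 41.800637446530764
   grip ((433.4405212402344, 311.1722412109375), (20.316482543945312, 64.71722412109375), 74.21392059326172)
[403.1 179.5] 861 rect ((432.0755615234375, 172.82513427734375), (21.941919326782227, 90.41142272949219), 38.933380126953125) 16.58100008729184
[197.6 175.7] 853 rect ((427.4099426269531, -108.390869140625), (90.41252136230469, 22.37015724182129), 70.90536499023438) 16.82672630184411
w2 table -0.7002848310580703
[359.1 187.5] 1986 rect ((433.93450927734375, 311.9364
[... 1037 characters left out ...]
3 [ 576.1 -130.5  150. ] [ 646.2 -122.6  168.4] [ 640.  -128.7  165.7]
scene 1744 [ 539.6 -130.9   66. ] [722.4 166.1  74. ] ((629.4794311523438, 18.244644165039062), (292.3044738769531, 173.64932250976562), 87.02427673339844)
  cover 1 2032 [553.9 163.9 150.1] [723.7 193.7 207.9] [637.3 186.5 205.3]
  cover -1 1897 [ 537.4 -143.4  150.1] [ 707.2 -115.4  209.5] [ 628.4 -136.7  207.9]
side 947 [ 539.1 -130.8   66.1] [722.3 165.3  74. ] ((630.7073974609375, 16.983963012695312), (291.8476257324219, 171.52993774414062), 87.23133087158203)
  cover 1 1746 [553.3 162.5 150. ] [722.6 193.9 208.7] [633.2 184.5 205.8]
  cover -1 2075 [ 538.1 -144.8  150. ] [ 708.8 -115.5  209.9] [ 624.8 -138.   208.2]
```

```bash
cat >> h.py <<'E'
C0=np.array([630.3,19.3]); CY=np.radians(-2.85)
def cab(x,y): return C0+np.array([x*np.cos(CY)-y*np.sin(CY),x*np.sin(CY)+y*np.cos(CY)])
def best(p,yaw):
    o=[]
    for y in (yaw,yaw+np.pi):
        q=robot.inverse_kinematics(p,down(y))
        if q is not None: o.append((abs(q[5]),y))
    return min(o)[1]
def pick(xy,yaw,z,opening,force,top=260):
    y=best([*xy,top],yaw)
    robot.command_gripper(opening)
    robot.move_pose([*xy,top],down(y)); robot.move_straight([*xy,z+40],250); robot.move_straight([*xy,z],80)
    robot.command_gripper(0,force); g=robot.current_finger_gap()
    robot.move_straight([*xy,top],200); print("gap at grip",g,"after lift",robot.current_finger_gap(),"t",robot.current_t(),robot.current_wrist_force())
def place(xy,yaw,z,opening,top=260):
    robot.move_pose([*xy,top],down(yaw)); robot.move_straight([*xy,z+30],200); robot.move_straight([*xy,z],60)
    print("place F",robot.current_wrist_force()); robot.command_gripper(opening)
    robot.move_straight([*xy,top],200); print("t",robot.current_t())
E
python3 - <<'E'
from h import *
pick((433.7,311.6),np.radians(164),21,60,40)
c,im,d=shot("wrist","w3")
place(cab(0,73.5),np.pi+CY,27,38)
E
```

```text
gap at grip 18.55691313617324 after lift 19.2727974710971 t 9.1417 [ 0.69626497 -0.04567133 -1.26479292]
place F [-1.18947726  0.17307948  2.03845522]
t 13.7917
```

View pics/w3.png

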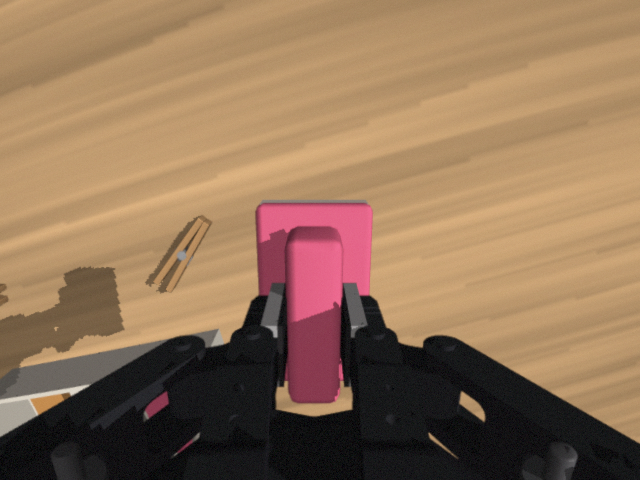

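The scrubber was held squarely (around (315,320)) and has been put down. Next I'll look at the pins again and pick the first.

```bash
cat >> h.py <<'E'
def pins(save,pos=(430,50,400)):
    robot.move_pose(list(pos),down(np.pi)); c,im,d=shot("wrist",save); P=cloud(c,d); z=P[...,2]
    np.savez(save+".npz",P=P,im=im)
    z=z-np.median(z[abs(z)<12])
    m=(z>6)&(z<60)&(P[...,0]<800)&(P[...,0]>200)
    k,l,st,ce=cv2.connectedComponentsWithStats(m.astype(np.uint8)); o=[]
    for i in range(1,k):
        if 300<st[i,4]<1500:
            q=P[l==i]; (cx,cy),(w,h),a=cv2.minAreaRect(q[:,:2].astype(np.float32))
            if w<h: a+=90; w,h=h,w
            print("blob",(cx,cy),(w,h),a,np.percentile(z[l==i],95))
            if 75<w<100 and 12<h<30: o.append(((cx,cy),np.radians(a)))
    return o
E
python3 - <<'E'
from h import *
o=pins("w4"); print(o)
p=max(o,key=lambda t:t[0][1])
pick(p[0],p[1],3,50,30)
place(cab(-38,-73.5),np.pi/2+CY,9,45)
pins("w5")
E
```

```text
blob (427.3804626464844, -108.47886657714844) (90.76329803466797, 22.123708724975586) 70.92092895507812 17.48280348283266
blob (454.1132507324219, 162.02040100097656) (90.27311706542969, 21.96034812927246) 127.34175109863281 17.288906605889167
blob (607.6871948242188, -114.4603042602539) (115.23017120361328, 2.4735684394836426) 177.61804962158203 57.373380247769404
blob (592.4725341796875, -9.575252532958984) (71.61612701416016, 39.877769470214844) 34.19730758666992 7.720457850451567
blob (664.09716796875, -414.71588134765625) (114.80890655517578, 68.89935302734375) 153.2271614074707 55.342724685967
blob (711.0555419921875, 75.75833129882812) (116.29999542236328, 39.48389434814453) 67.42829895019531 58.077539212737115
blob (708.3406372070312, -14.405513763427734) (31.870899200439453, 4.230170249938965) 85.87772369384766 57.611859754424955
[((427.3804626464844, -108.47886657714844), np.float64(1.237803718839095)), ((454.1132507324219, 162.02040100097656), np.float64(2.222532831926249))]
gap at grip 19.086338671096467 after lift 19.13126636079096 t 19.65 [ 0.13334691  0.80176018 -0.4561157 ]
place F [10.14297641 -0.62486318 -0.05224639]
t 24.325
blob (426.9433898925781, -108.41807556152344) (90.85433959960938, 21.991554260253906) 70.38563537597656 17.34808636124069
blob (599.208984375, -113.74638366699219) (100.26604461669922, 2.356393814086914) 177.18001556396484 57.436972563405455
blob (601.1911010742188, -53.25904846191406) (116.77388763427734, 58.427974700927734) 91.5218700170517 21.716056514045864
blob (661.7891845703125, -420.74462890625) (108.48853302001953, 83.13943481445312) 137.67273330688477 55.210276986247464
blob (708.2459716796875, -21.551761627197266) (48.22979736328125, 4.691834926605225) 87.84770202636719 57.66712432663294
```

View pics/w5.png

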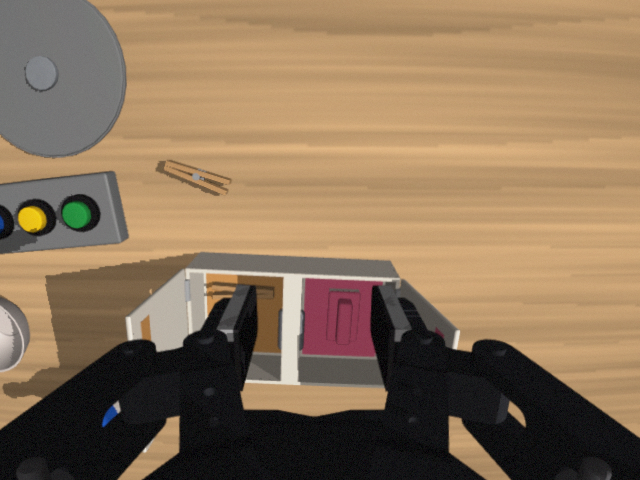

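The first pin (knocked aside before I picked it, and re-measured) and the scrubber now lie in their bays (w5 (240,290) and (343,320)). The last pin is at (197,177). There was a 10 N side touch on placing near the front wall, so I'll put the next one nearer the middle.

```bash
python3 - <<'E'
from h import *
o=pins("w6"); 
p=min(o,key=lambda t:t[0][1])
pick(p[0],p[1],3,50,30)
place(cab(18,-73.5),np.pi/2+CY,9,40)
robot.move_pose([420,50,400],down(np.pi)); shot("wrist","w7"); shot("scene","s7"); shot("side","d7")
E
python3 -c "
import cv2
a=cv2.imread('pics/w7.png');b=cv2.imread('pics/s7.png');cv2.imwrite('pics/c7.png',cv2.resize(cv2.hconcat([a,b]),(800,300)))"
```

```text
blob (426.09033203125, -108.23787689208984) (90.8465576171875, 22.498872756958008) 68.96208953857422 17.573894200433084
blob (599.4378662109375, -113.27116394042969) (101.3225326538086, 3.0164122581481934) 176.96144104003906 57.36542791207122
blob (605.8671875, -54.08416748046875) (115.49819946289062, 68.01582336425781) 85.58826446533203 21.613776592120278
blob (661.9126586914062, -419.9891662597656) (110.11749267578125, 81.41445922851562) 140.36405563354492 55.213831909882146
blob (708.1624145507812, -21.64261245727539) (48.15153503417969, 4.566356658935547) 87.28489685058594 57.827742445118666
gap at grip 19.412501913092218 after lift 19.072984955790094 t 31.0833 [-0.89393864 -0.61055658 -0.16914605]
place F [-1.70304602  0.11059525  2.07225799]
t 35.6333
```

View pics/w7.png

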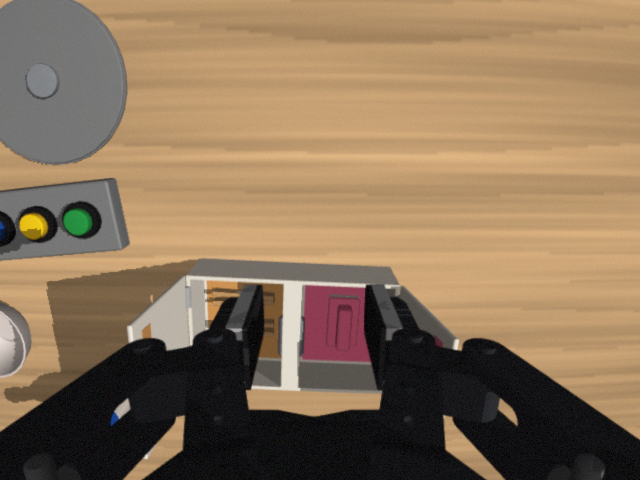

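View pics/s7.png

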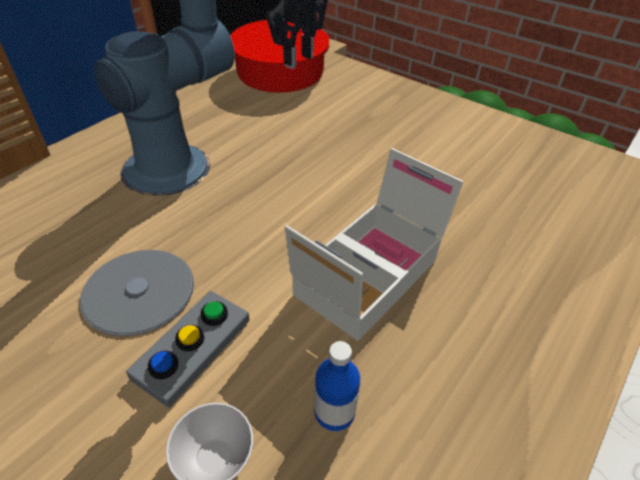

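View pics/d7.png

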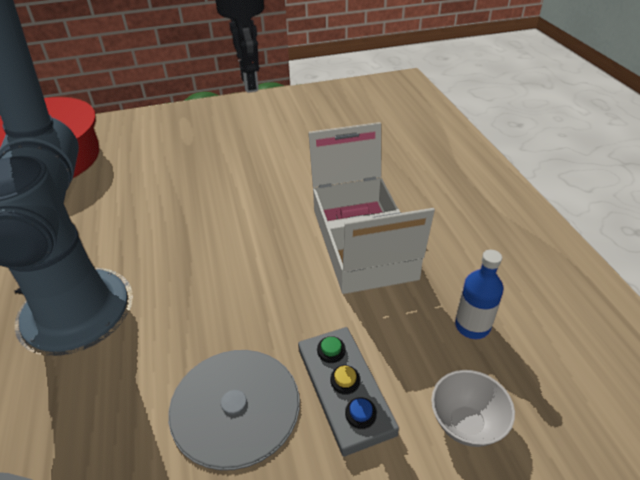

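Everything is in its bay (w7: pins (240,290), (255,325), scrubber (343,325)), and no further items are visible. Next I'll close the left cover by sweeping it over with the shut fingers.

```bash
cat >> h.py <<'E'
def close(s,t=6,w=11):
    yaw=s*np.pi/2+CY; q=down(yaw)
    robot.command_gripper(0)
    def pt(th):
        r=115+10*np.clip((1.2-th)/1.0,0,1)
        if th>np.pi/2: y=140-137*np.cos(th)+t+w; z=70+r*np.sin(th)
        else: o=t+w*np.sin(th); y=140-r*np.cos(th)+np.sin(th)*o; z=70+r*np.sin(th)+np.cos(th)*o
        return [*cab(0,s*y),z]
    p=pt(1.95); p0=list(p); p0[:2]=cab(0,s*225)
    robot.move_pose([p0[0],p0[1],330],q); robot.move_straight([*p0],200)
    fm=0
    for th in np.linspace(1.95,0.16,16):
        robot.move_straight(pt(th),120); f=robot.current_wrist_force(); fm=max(fm,np.linalg.norm(f))
        if fm>25: print("stop",th,f); return
    print("max F on sweep",fm,"t",robot.current_t())
    p=robot.current_tool_pos(); xy=cab(0,s*(140-125)); z=p[2]
    while z>70:
        z-=1; robot.move_straight([*xy,z],30); f=robot.current_wrist_force(); print(round(z,1),np.round(robot.current_tool_pos()[2],1),np.round(f,1))
        if f[2]>22: break
    robot.pause(0.2)
    robot.move_straight([*xy,z+60],150); robot.move_straight([*xy,260],250)
    print("t",robot.current_t())
E
python3 - <<'E'
from h import *
close(1)
shot("scene","s8")
E
```

```text
max F on sweep 1.3930593001977654 t 44.625
96.4 97.0 [0.2 0.1 0.1]
95.4 95.6 [ 0.2  0.7 -0.1]
94.4 94.3 [ 0.2 -0.3 -0.1]
93.4 93.3 [ 0.2 -0.4  0.7]
92.4 92.3 [-0.2 -0.1  0.2]
91.4 91.3 [-0.   0.3  0.6]
90.4 90.5 [ 0.7 -0.   0.4]
89.4 90.0 [-2.  0.  5.]
88.4 89.5 [-2.9 -0.6  7.2]
87.4 88.7 [-3.2 -0.4  8.6]
86.4 87.7 [-2.2 -1.7  8. ]
85.4 86.5 [-2.  -1.3  7.4]
84.4 85.1 [-1.9 -0.7  6. ]
83.4 83.9 [-1.6 -2.6  5.3]
82.4 82.6 [-0.  -2.4  3.5]
81.4 81.2 [ 1.  -0.7  1.5]
80.4 80.0 [0.1 0.7 0.3]
79.4 79.0 [-0.1  0.3 -0.1]
78.4 78.2 [-0.4  0.9 -0.1]
77.4 77.3 [ 0.2 -0.2 -0.5]
76.4 76.3 [ 0.5  0.  -0. ]
75.4 75.8 [-1.4 -0.4  2.8]
74.4 75.7 [-3.5  0.2  8.1]
73.4 75.6 [-4.6 -0.4 14. ]
72.4 75.6 [-6.9  0.1 18.9]
71.4 75.4 [-8.5  0.4 22.8]
t 52.5417
```

View pics/s8.png

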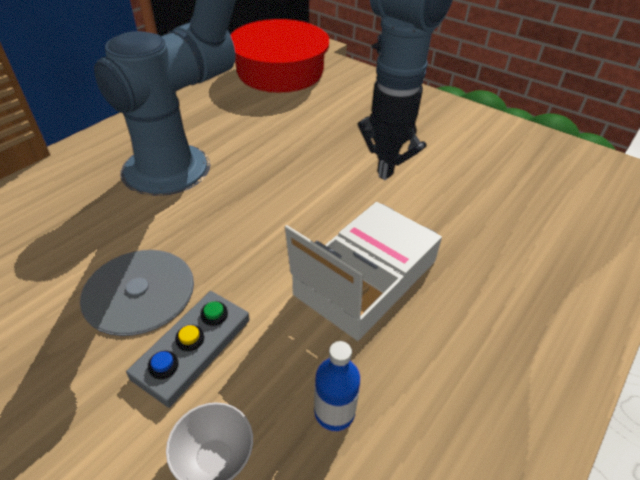

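The left cover caught (about 8.6 N peak, then a hard stop at z≈75.5) and looks flat at (395,240). Next is the right cover.

Run:
```python
from h import *
close(-1)
robot.move_pose([430,-40,400],down(np.pi))
np.set_printoptions(precision=1,suppress=True)
for n in ("wrist","scene"):
    c,im,d=shot(n,n+"9"); P=cloud(c,d)
    tz=np.median(P[...,2][abs(P[...,2])<12])
    for s in (1,-1):
        row=[]
        for y in (20,50,80,110,130):
            for x in (-60,60) if n=="scene" else (-60,-30):
                u,v=np.round(proj(c,[*cab(x,s*y),76])[0]).astype(int)
                row.append(np.median(P[v-2:v+3,u-2:u+3,2])-tz)
        print(n,s,np.array(row))
```

```text
max F on sweep 1.2557479381741383 t 61.125
96.3 96.9 [0.5 0.8 0.5]
95.3 95.5 [ 0.5 -0.2  0.2]
94.3 94.2 [ 0.3 -0.1 -0.3]
93.3 93.2 [-0.3  0.9  0. ]
92.3 92.2 [ 0.1 -0.7  0. ]
91.3 91.2 [ 0.4 -0.  -0.6]
90.3 90.6 [0.  1.1 3.6]
89.3 90.3 [-2.6  1.   6.1]
88.3 89.8 [-2.8 -0.6  9.3]
87.3 89.0 [-3.5  0.2  9.5]
86.3 87.6 [-2.9  1.1  8. ]
85.3 86.4 [-2.4  2.   6.6]
84.3 85.1 [-2.1  1.6  5.7]
83.3 83.9 [-0.9  2.7  5.1]
82.3 82.3 [-0.3  3.4  3.1]
81.3 81.0 [1.  0.9 1.5]
80.3 79.9 [0.3 0.5 0.1]
79.3 79.0 [-0.5 -0.5  0.1]
78.3 78.1 [-0.1 -0.1  0.6]
77.3 77.2 [ 0.2  0.8 -0.7]
76.3 76.3 [ 0.4  0.6 -0.3]
75.3 75.8 [-1.2  0.1  4.1]
74.3 75.7 [-3.2  0.1  9.3]
73.3 75.6 [-5.1  0.3 13.4]
72.3 75.5 [-7.9  0.1 18. ]
71.3 75.4 [-8.   1.5 23.9]
t 69.0417
wrist 1 [75.7 75.3 75.4 76.  75.8 75.2 75.3 75.4 75.7 75.8]
wrist -1 [ 75.8 420.6 411.  428.  410.1 427.6  76.  418.1  76.   75.5]
scene 1 [75.7 76.8 75.8 77.  75.8 76.9 76.6 76.4 76.4 76.6]
scene -1 [76.3 76.1 75.8 75.7 75.9 76.5 76.2 76.  75.8 76. ]
```

View pics/wrist9.png

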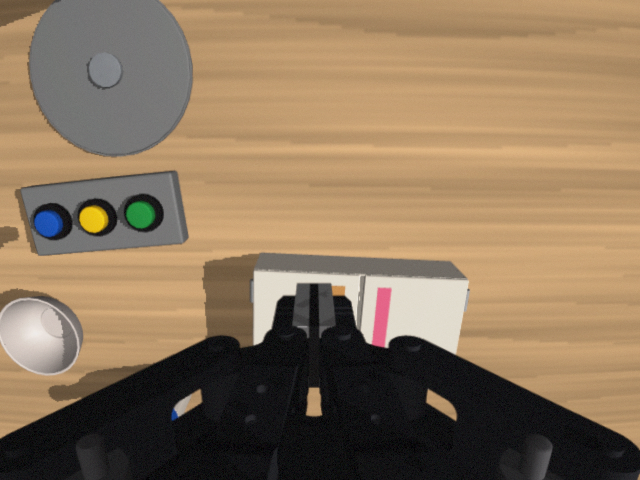

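View pics/scene9.png

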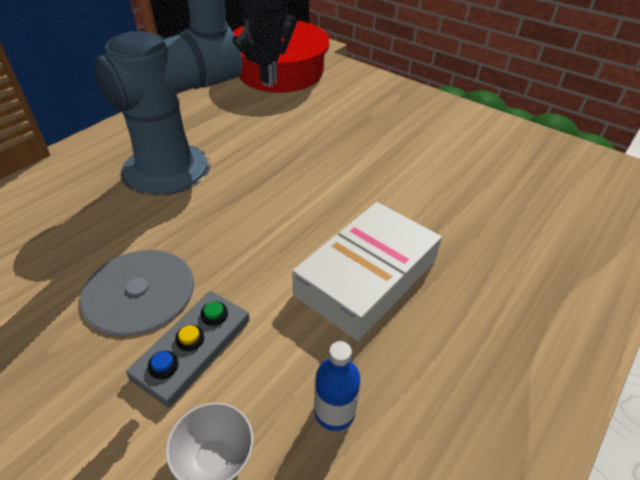

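Both covers are flat at 76 mm along their whole depth. Next are the keys, which stand in wrist9 at blue (48,222), yellow (94,219) and green (141,214).

```bash
cat > keys.py <<'E'
from h import *
np.set_printoptions(precision=1,suppress=True)
def find(save):
    c,im,d=shot("wrist",save); P=cloud(c,d); H,S,V=cv2.split(cv2.cvtColor(im,cv2.COLOR_RGB2HSV)); out={}
    tz=np.median(P[...,2][abs(P[...,2])<12])
    for nm,m in dict(blue=(H>105)&(H<125)&(S>150),yellow=(H>20)&(H<32)&(S>180),green=(H>50)&(H<85)&(S>120)).items():
        m=m&(P[...,2]>45)&(P[...,2]<65)&(P[...,0]<560)&(P[...,0]>400)
        k,l,st,ce=cv2.connectedComponentsWithStats(m.astype(np.uint8)); i=1+np.argmax(st[1:,4])
        q=P[l==i]; zt=np.percentile(q[:,2],80); t=q[q[:,2]>zt-4]
        ct,r=cv2.minEnclosingCircle(t[:,:2].astype(np.float32))
        out[nm]=(np.array(ct),np.median(t[:,2])-tz); print(nm,out[nm],r,st[i,4])
    return out
E
python3 - <<'E'
from keys import *
robot.move_pose([430,-300,330],down(np.pi)); o=find("k0"); print(o["green"][0]-o["yellow"][0],o["yellow"][0]-o["blue"][0])
import pickle; pickle.dump(o,open("k.pkl","wb"))
E
```

```text
blue (array([ 483.4, -397.7]), np.float64(51.809476075914176)) 17.65296173095703 739
yellow (array([ 477.5, -332.7]), np.float64(51.676363746577294)) 17.92694664001465 769
green (array([ 471.5, -267. ]), np.float64(51.63105680895984)) 17.78595542907715 777
[-6.  65.7] [-5.9 65. ]
```

View pics/k0.png

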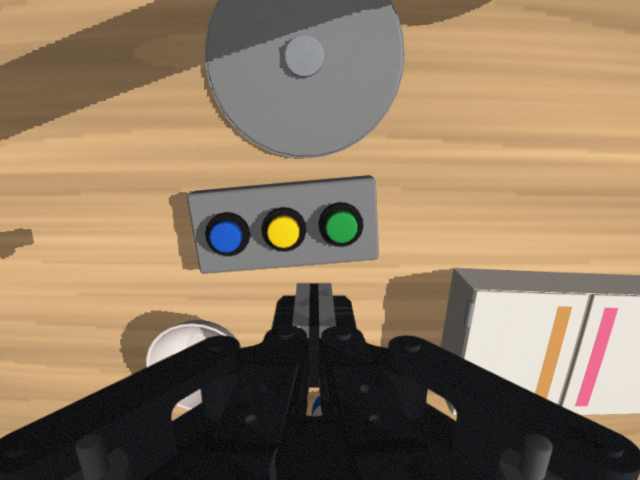

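Run:
```python
from keys import *
import pickle; o=pickle.load(open("k.pkl","rb")); robot.command_gripper(0)
yaw=np.pi+np.arctan2(-6,65.4)*-1*-1*-1 if 0 else np.pi+np.arctan2(6,65.4)
for nm in ("blue","yellow","green"):
    xy,zt=o[nm]; print(nm)
    robot.move_pose([*xy,120],down(yaw)); robot.move_straight([*xy,zt+4],150)
    z=zt+1; 
    while z>zt-12:
        robot.move_straight([*xy,z],30); f=robot.current_wrist_force(); print(round(z-zt,1),round(robot.current_tool_pos()[2]-zt,1),np.round(f,1))
        if f[2]>11: break
        z-=1
    robot.pause(0.3)
    robot.move_straight([*xy,zt+10],80); robot.move_straight([*xy,120],200); robot.pause(0.2)
robot.move_pose([430,-300,330],down(np.pi)); find("k1"); shot("scene","s10"); print(robot.current_t(),robot.current_wrist_force())
```

```text
blue
1.0 2.0 [-1.1  0.2  0. ]
0.0 0.3 [-0.5  0.9  1. ]
-1.0 -0.8 [0.3 0.7 1.6]
-2.0 -1.9 [ 0.6 -0.3  2.1]
-3.0 -2.8 [ 0.3 -0.9  2.5]
-4.0 -3.8 [ 0.2 -0.2  4.7]
-5.0 -4.8 [ 0.6 -1.   3.3]
-6.0 -5.7 [1.  0.1 5.7]
-7.0 -5.8 [-0.9  1.  11.5]
yellow
1.0 1.8 [ 0.1  0.1 -0.7]
0.0 0.4 [ 0.6 -0.4  0.9]
-1.0 -0.7 [0.  0.3 2.2]
-2.0 -1.8 [-0.2 -0.7  2.9]
-3.0 -2.8 [ 0.  -0.7  2.6]
-4.0 -3.9 [ 1.1 -1.1  4.3]
-5.0 -4.8 [ 1.9 -1.5  4.7]
-6.0 -5.6 [ 1.5 -0.7  6.9]
-7.0 -5.7 [-0.4  0.2 11.5]
green
1.0 1.7 [-0.3  0.4  0.5]
0.0 0.4 [0.  0.5 1. ]
-1.0 -0.7 [ 1.1 -0.6  1.2]
-2.0 -1.8 [ 1.2 -0.9  1.7]
-3.0 -2.8 [ 0.7 -1.   3.2]
-4.0 -3.8 [ 0.8 -0.9  4.4]
-5.0 -4.8 [ 2.1 -1.6  4.8]
-6.0 -5.6 [ 1.4 -2.1  7. ]
-7.0 -5.7 [-0.7  0.4 13.5]
blue (array([ 483.5, -397.9]), np.float64(51.8408016681841)) 17.595733642578125 746
yellow (array([ 477.5, -332.5]), np.float64(51.69081498287244)) 17.84379768371582 772
green (array([ 471.6, -266.8]), np.float64(51.61694905956364)) 17.698177337646484 776
86.75 [ 0.1 -0.2  0.1]
```

View pics/s10.png

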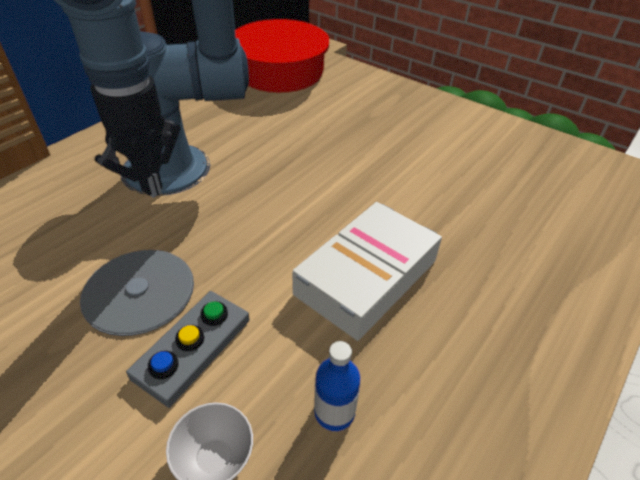

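All keys are up again, both covers are flat, and the bystanders haven't moved. I'm handing in.

```bash
python3 -c "
from rig import robot
robot.sign_off(); print(robot.current_t())"
```

```text
the job is handed in; nothing more can be done
the job is handed in; nothing more can be done
```

The job is done and handed in at about 87 s; `sign_off` gives no verdict, so the result below is from my own checks.

- **Items:** I found one scrubber and two clothespins. The scrubber is in the pink bay and both pins are in the tan bay. One pin was knocked about 2 cm aside before I picked it, so I measured it again first. The last look into the bays, before the covers closed, showed all three in place.
- **Covers:** each catch snapped over at about 9 N, then the cover hit a hard stop at about 75.5 mm. After that, the depth picture showed both lying flat at about 76 mm.
- **Keys:** I pressed blue, then yellow, then green, each about 5.7 mm down to its stop and fully released before the next. The last picture shows all three caps back at their starting height.
- **Bystanders:** the bowl, bucket lid and detergent bottle look unmoved in the last scene picture. The arm was clear of everything, with about 0 N at the wrist.
- **One irregularity:** placing the first pin gave a brief 10 N sideways touch near the cabinet's front wall, well under the 40 N limit. I set the second pin nearer the middle and it did not happen again.

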